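Load the stirrer and set its push-lock switches by feel

ROBOT

A 7-joint arm with a two-finger parallel gripper is mounted at the origin on the work surface. World frame = base frame: x ahead of the robot, y to its left, z up, the work surface at z = 0. Lengths are in m, angles in degrees, forces in N, time in s.
With the tool pointing down it reaches from about 0.375 to 0.925 m from the base axis. Payload 3.1 kg.
Tool frame: the origin (TCP) lies midway between the tips of the shut fingers; the grasp point (between the pads) lies 19 mm behind it (manip.grip_point_offset is the distance from the TCP to the grasp point, in m); z points along the fingers, y is the line along which they close (so a half turn about z gives the same grasp; the last joint's range is limited). The gripper opens to 85 mm and grips with 20 to 120 N. Pads are 22 mm wide; open, the fingers measure 114 mm over their backs; the gripper's body (76 mm by 85 mm) begins 54 mm behind the grasp point. The pads swing forward as they close: fully open they stand 13 mm farther back than shut.
Start: joints at [-69.316, 21.939, 2.515, 91.553, -1.026, 66.532, -2.859], TCP at [0.288, 0.583, 0.202] pointing down, gripper open.
Joint ranges: [-149.38, 149.38], [-23.57, 123.04], [-84.95, 90], [0, 143.3], [-89.99, 269.99], [3.08, 112.72], [-163.45, 163.45]. Speed limits (degrees/s): [159.86, 159.86, 180, 180, 180, 180, 180].

INTERFACE

Orientations are given as a 3x3 rotation matrix whose columns are the frame's x, y, z axes.
In Python, from workcell import manip, ik, viewer, order gives the robot as it stands. Calls block until the motion is done:
- manip.move_to(position, orientation): joint-space move of the TCP to a pose.
- manip.movel(position, ori=None, max_speed=0.15, stop_force=None): straight line of the TCP; ori=None keeps the orientation; max_speed is the mean speed in m/s. With stop_force (N) it stops when the force on the tool has changed by that much, and returns True; else False.
- manip.move_j(angles): joint-space move.
- manip.set_gripper(opening): finger opening in m; the grip force is fixed at half the most; returns when the fingers have stopped.
- manip.dwell(seconds).
- ik(position, orientation): joint angles nearest the present ones, or None.
- manip.get_obs(): the state.
- viewer.snapshot(name): name is "scene" or "top" or "wrist"; returns a dict with "image" (420x560x3 uint8, red, green, blue), "intrinsics" (3x3 intrinsics, pixels), "world_from_camera" (4x4, takes a point from camera to world coordinates). Camera axes: x right, y down, z forward; pixel columns grow to the right and rows downward; lengths in m; the calibration is good to about 2 mm. A picture is of the moment at which its call begins. There is no depth.
A pose or a line that the arm cannot do raises manip.Unreachable and nothing moves.
- order.job_done(): hands the job in; it is judged then, once.
The state is a dict: "time_s": time; "joint_positions": joint angles; "qd": joint speeds; "joint_efforts": joint torques, N m; "tool_pos": TCP position; "eef_rot": TCP orientation; "contact_force": force on the tool from outside, world axes, zero at the start; "ft_torque": the same for the moment, N m; "width": finger opening in m; "gripper_force": force on a finger pad.
Only numpy, scipy, OpenCV 4.12 (cv2) and the standard library are available. Lean on these libraries where they do the work, as an engineer would, in place of code of your own. Each camera call takes 0.05 s, during which the arm holds its last target. There are 200 camera calls.

TASK

The second sample jar is still on the bench: stand it upright in the middle of either free plate of the three-place magnetic stirrer, setting it down without dropping it, and set the push-lock switches so that the two places with a jar are on and the empty place is off when I turn the mains on. The key caps look alike in both states and the pilot lamps are dead, so you have to feel with a light press which switches are locked in, and click those that are wrong. Leave the first jar on its plate, and don't disturb the glassware and wash bottle around.

Things in the scene. Friction and masses are not known exactly. Their poses are not given: they have to be found in the camera images.
- stirrer: Three-place magnetic stirrer, fixed to the bench: white flat housing, 200 mm (x) by 345 mm (y), deck 55 mm above the bench. Origin at the centre of its underside, z up. Three alike stirring places a, b, c stand in any order in a row along its y, 108 mm apart, the middle one central. Each has a plate, and on the -x side, 106 mm from the plate's centre, its own key.
- place_a: Stirring place a. Origin on the deck, axes as the stirrer's; plate centre at x +42 mm, key centre at x -64 mm. How all three keys work: under the sprung cap, unseen, sits a push-lock switch (plungers a_stem, b_stem, c_stem), at first ON or OFF at random. Pushed fully down and let up it changes over: OFF (plunger out) to ON (plunger locked in), or ON to OFF.
- place_b: Stirring place b, same as a. How all three keys feel: the cap always springs back to the same height. Pressed, it sinks against a weak spring (about 1 N) until it meets the plunger: after 2 mm if the switch is OFF, after about 7.4 mm if it is ON. From there on the plunger resists with 5 to 8 N.
- place_c: Stirring place c, same as a. How all three keys click: the hard lower stop is met 10 to 11 mm below the cap's rest height. The switch changes over only when the cap is pushed right down to that stop (12 N is enough) and let up again; a lesser press changes nothing. 12 to 25 N against the stop does no harm.
- plate_a (a point): Centre of the top face of the white round plate of place a: 82 mm across, 5 mm above the deck, 60 mm above the bench.
- key_a (a point): Centre of the flat top of the key of place a when untouched (the point does not move): a round black sprung cap 30 mm across in a flat metal bezel, its top 16 mm above the deck, 71 mm above the bench; it is pressed straight down. A small clear pilot lamp, dead now, lies 31 mm to its +y side.
- plate_b (a point): Centre of the top face of the white round plate of place b: 82 mm across, 5 mm above the deck, 60 mm above the bench.
- key_b (a point): Centre of the flat top of the key of place b when untouched (the point does not move): a round black sprung cap 30 mm across in a flat metal bezel, its top 16 mm above the deck, 71 mm above the bench; it is pressed straight down. A small clear pilot lamp, dead now, lies 31 mm to its +y side.
- plate_c (a point): Centre of the top face of the white round plate of place c: 82 mm across, 5 mm above the deck, 60 mm above the bench.
- key_c (a point): Centre of the flat top of the key of place c when untouched (the point does not move): a round black sprung cap 30 mm across in a flat metal bezel, its top 16 mm above the deck, 71 mm above the bench; it is pressed straight down. A small clear pilot lamp, dead now, lies 31 mm to its +y side.
- jar_a_mid (a point): Centre (35 mm above its foot) of the sample jar that already stands on the plate of place a: amber glass with a paper band and a white screw cap, 46 mm across, 70 mm tall (cap 44 mm across, topmost 15 mm), 0.10 to 0.20 kg. z along its axis, up.
- jar_b_mid (a point): Centre (35 mm above its foot) of the second sample jar, which looks the same and stands on the bench to the left or right of the stirrer. z along its axis, up.
- beaker: Bystander: empty glass beaker, 70 mm across, 90 mm tall, standing on the bench on the other side of the stirrer from the second jar. Origin at the centre of its foot.
- wash_bottle: Bystander: white plastic wash bottle with a thin bent spout, 68 mm across, 164 mm to the top of the cap, 215 mm with spout, standing beyond the stirrer on the left (+y). Origin at the centre of its foot.
- flask: Bystander: stoppered conical glass flask, 72 mm across its foot, 114 mm tall, standing beyond the stirrer on the right (-y). Origin at the centre of its foot.
There are look-alikes about, which are no part of the job. Leave any blue or brown look-alike of the part that bears jar_a_mid alone.

How it is judged:
By the outcome, as a careful person would: the job done as asked, in the order asked, and still so for the second after the job is handed in, with the robot touching nothing.
It also fails if it takes over 51 s, if anything falls off the work surface, if the arm or the gripper's body presses on something with over 40 N, if the wrist force passes 120 N, or if a joint passes its speed limit or range.

## Working session

There is one attempt and no reset: what is moved stays moved. The work goes in short steps, each a Python script; the robot and the scene stay as the last script left them, time stands still between calls to the robot, and variables do not carry over. Pictures are saved under pics/ and viewed, at most 10 in all, crops included, and the job is handed in when it is done.

```bash
mkdir -p pics
cat > h.py <<'E'
import numpy as np, cv2
from workcell import manip, ik, viewer, order
def snap(cam,name):
    s=viewer.snapshot(cam); cv2.imwrite(f'pics/{name}.png',s['image'][:,:,::-1]); np.savez(f'pics/{name}.npz',**s); return s
def ray(s,u,v,z):
    K=s['intrinsics'];T=s['world_from_camera']
    d=T[:3,:3]@np.linalg.solve(K,[u,v,1.]);o=T[:3,3]
    return o+d*(z-o[2])/d[2]
def proj(s,p):
    T=s['world_from_camera'];c=T[:3,:3].T@(np.asarray(p)-T[:3,3]);q=s['intrinsics']@c;return q[:2]/q[2]
E
python3 - <<'E'
from h import *
a=snap('top','top0');b=snap('scene','scene0')
print(a['world_from_camera'],b['world_from_camera'],a['intrinsics'])
o=manip.get_obs();print(o['time_s'],o['tool_pos'],o['eef_rot'],o['contact_force'],manip.grip_point_offset)
E
```

```text
[[ 0.02358424 -0.99792541  0.05990543  0.47477276]
 [-0.9995649  -0.02459992 -0.01627408  0.00711697]
 [ 0.01771399 -0.05949555 -0.99807139  1.27802042]
 [ 0.          0.          0.          1.        ]] [[ 0.8628218   0.27295058 -0.42548387  0.91774349]
 [ 0.50499243 -0.42739545  0.74987717 -0.6754335 ]
 [ 0.02282954 -0.86187651 -0.50660409  0.56406352]
 [ 0.          0.          0.          1.        ]] [[431.51690216   0.         280.53031391]
 [  0.         431.51690216 208.21775584]
 [  0.           0.           1.        ]]
0.1 [0.28742224 0.58194398 0.20082397] [[-8.96631305e-01  4.42776870e-01 -9.72799819e-04]
 [ 4.42777927e-01  8.96628631e-01 -2.19207544e-03]
 [-9.83601305e-05 -2.39621775e-03 -9.99997124e-01]] [-0.13331439 -0.23376875  0.51518385] 0.0187
```

View pics/top0.png

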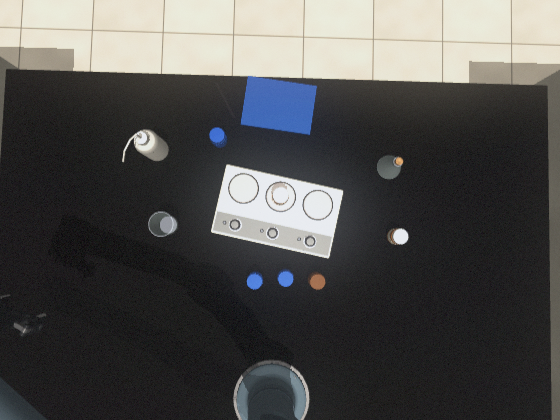

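View pics/scene0.png

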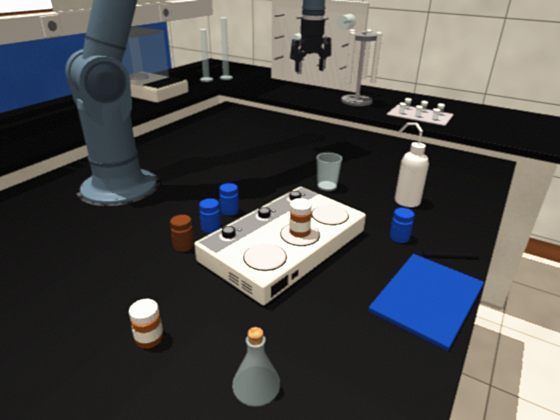

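The top view shows jar A on the middle plate (281,195) with free plates at (243,188) and (318,205). The keys are at (235,225), (272,233) and (310,241), and jar B's cap is at (399,236), right of the stirrer. The blue and brown jars are look-alikes.

```bash
cat > m.py <<'E'
from h import *
s=dict(np.load('pics/top0.npz'));im=s['image'];g=cv2.cvtColor(im,cv2.COLOR_RGB2GRAY)
# jar b cap
w=((im.min(2)>150)).astype(np.uint8); sub=np.zeros_like(w); sub[215:260,380:420]=w[215:260,380:420]
c=max(cv2.findContours(sub,0,1)[0],key=cv2.contourArea);(u,v),r=cv2.minEnclosingCircle(c);print('cap',u,v,r,ray(s,u,v,.07),'diam',2*r/431.5*1.2)
for n,(u0,v0) in dict(pl=(243,188),pr=(318,205)).items():
    m=np.zeros((422,562),np.uint8);gg=g.copy();thr=(g>190).astype(np.uint8)
    cv2.floodFill(thr,m,(u0,v0),2);f=(thr==2).astype(np.uint8);c=cv2.findContours(f,0,1)[0]
    c=max(c,key=cv2.contourArea);e=cv2.fitEllipse(c);print(n,e,ray(s,*e[0],.06),e[1][0]/431.5*1.21)
for n,(u0,v0) in dict(kl=(235,225),km=(272,233),kr=(310,241)).items():
    p=(g[v0-9:v0+10,u0-9:u0+10]<70).astype(np.uint8);n_,l,st,ce=cv2.connectedComponentsWithStats(p)
    i=1+st[1:,4].argmax();q=ce[i]+[u0-9,v0-9];print(n,q,st[i],ray(s,*q,.071))
crop=cv2.resize(im[155:265,205:415],None,fx=3.8,fy=3.8,interpolation=2);cv2.imwrite('pics/c0.png',crop[:,:,::-1])
E
python3 m.py
```

```text
cap 400.1875 236.0 7.691664218902588 [ 0.47743362 -0.35036324  0.07      ] diam 0.042780982909307555
pl ((243.1009063720703, 188.14364624023438), (26.959150314331055, 27.224258422851562), 64.99961853027344) [0.60219436 0.09456911 0.06      ] 0.07559808083508823
pr ((317.4320373535156, 204.5690155029297), (27.05972671508789, 27.164766311645508), 136.5681915283203) [ 0.56081265 -0.11705716  0.06      ] 0.0758801143111387Traceback (most recent call last):
  File "m.py", line 12, in <module>
    i=1+st[1:,4].argmax();q=ce[i]+[u0-9,v0-9];print(n,q,st[i],ray(s,*q,.071))
        ~~~~~~~~~~~~~~~^^
ValueError: attempt to get argmax of an empty sequence
```

Plate spacing comes out at 215.6 mm against the expected 216. The keys follow from the plates, so I'll check their predicted pixels and go above jar B for a close look.

```bash
cat >> h.py <<'E'
PL=np.array([.6022,.0946,.06]);PR=np.array([.5608,-.1171,.06]);PM=(PL+PR)/2
ya=(PL-PR)/np.linalg.norm(PL-PR);xa=np.array([ya[1],-ya[0],0])
KEY={n:p-.106*xa+[0,0,.011] for n,p in dict(l=PL,m=PM,r=PR).items()}
R1=np.column_stack([ya,xa,[0,0,-1]]);R2=np.column_stack([-ya,-xa,[0,0,-1]])
E
python3 - <<'E'
from h import *
s=dict(np.load('pics/top0.npz'))
for n,k in KEY.items(): print(n,k,proj(s,k))
for R in (R1,R2): print([np.round(ik(p,R),0) if ik(p,R) is not None else None for p in ([.477,-.35,.16],PR+[0,0,.1],KEY['l'])])
E
sed -i '/^for n,(u0,v0) in dict(kl/,/^    i=1/d' m.py; python3 m.py >/dev/null
```

```text
l [0.49817057 0.11494397 0.071     ] [234.44933809 224.63175606]
m [0.47747057 0.00909397 0.071     ] [272.18749746 232.95628493]
r [ 0.45677057 -0.09675603  0.071     ] [309.8954383 241.274148 ]
[array([-10.,  26.,  53., 104., -23.,  62.,  41.]), array([-32.,  21.,  48., 106., -18.,  60.,  12.]), array([-44.,  18.,  30., 118., -12.,  47., -18.])]
[array([ -23.,   44.,   79.,  104.,  -45.,   72., -121.]), array([ -49.,   41.,   79.,  107.,  -43.,   70., -147.]), array([-23.,  17.,   6., 117.,  -2.,  47., 153.])]
```

View pics/c0.png

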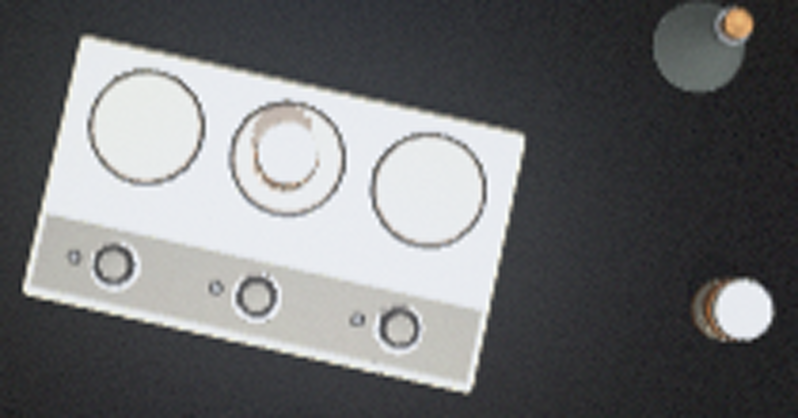

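The crop confirms it: predicted keys (crop (112,265), (255,297), (399,328)) sit on the black caps. Moving above jar B.

Run:
```python
from h import *
o=manip.get_obs()
manip.move_to([.45,.05,.28],R1)
manip.move_to([.477,-.35,.17],R1)
s=snap('wrist','w1');o=manip.get_obs();print(o['time_s'],o['tool_pos'],o['width'],proj(s,[.477,-.350,.07]))
im=s['image'];w=(im.min(2)>150).astype(np.uint8)
for c in cv2.findContours(w,0,1)[0]:
    if cv2.contourArea(c)>400:
        e=cv2.minEnclosingCircle(c);print(e,ray(s,*e[0],.07),np.linalg.norm(ray(s,e[0][0]+e[1],e[0][1],.07)-ray(s,e[0][0]-e[1],e[0][1],.07)))
```

```text
3.7083 [ 0.47819236 -0.34835192  0.16974894] 0.08550587839890768 [280.37828331 208.95544174]
((418.1836853027344, 299.1836853027344), 35.25724792480469) [ 0.57827554 -0.45088288  0.07      ] 0.06066460925697822
((145.8163299560547, 299.1836853027344), 35.257266998291016) [ 0.34805751 -0.40675485  0.07      ] 0.06071003109923834
((284.5384521484375, 207.07691955566406), 35.21794128417969) [ 0.48055759 -0.34910779  0.07      ] 0.05627266805081979
((507.5714416503906, 140.0), 54.165557861328125) [ 0.65660224 -0.32953383  0.07      ] 0.08220848272047772
```

View pics/w1.png

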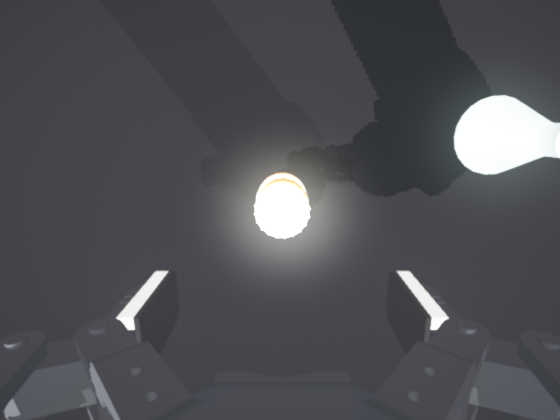

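The wrist view shows jar B's cap centred near (282,211), radius about 28 px. That is within 2 px of the prediction, and the flask is well clear to the right at (500,135). Grasping, carrying, and looking above the plate before lowering.

Run:
```python
from h import *
manip.movel([.479,-.350,.08],R1,max_speed=.1)
print(manip.movel([.479,-.350,.018],R1,max_speed=.1,stop_force=8))
z0=manip.get_obs()['tool_pos']
manip.set_gripper(.0)
o=manip.get_obs();print(z0,o['width'],o['gripper_force'],o['tool_pos'],o['time_s'])
manip.movel([.479,-.350,.15],R1,max_speed=.12)
manip.movel([PR[0],PR[1],.15],R1,max_speed=.12)
o=manip.get_obs();print(o['width'],o['tool_pos'],o['time_s'],o['contact_force'])
s=snap('wrist','w2');snap('top','t2');snap('scene','s2')
a=np.hstack([cv2.resize(cv2.imread('pics/w2.png'),(400,300)),cv2.imread('pics/s2.png')[60:360,150:550]]);cv2.imwrite('pics/c2.png',a)
```

```text
False
[ 0.47896636 -0.35043663  0.01805553] 0.04216600967177029 60.009640753269196 [ 0.47903636 -0.35046718  0.01900624] 6.0083
0.04216400743827053 [ 0.56047404 -0.11796398  0.15010999] 9.4667 [-0.08144938 -0.41467404 -1.07516683]
```

View pics/c2.png

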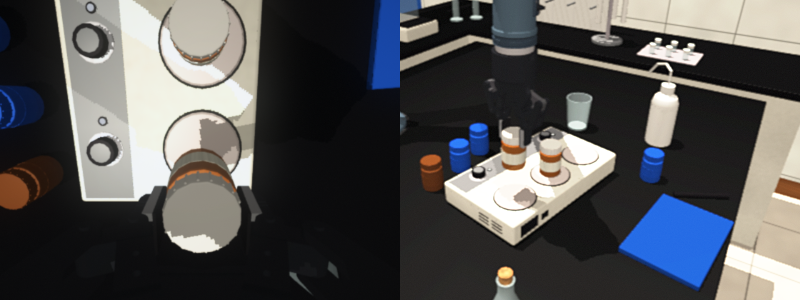

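The picture shows jar B held upright above the right plate, with its cap at about (202,213) in the left half. The width reads 42 mm instead of 46, so I'll check the jar's offset in the grip.

Run:
```python
from h import *
s=dict(np.load('pics/w2.npz'));T=s['world_from_camera'];print(T)
z=.150-.019+.070
print('exp cap top centre',proj(s,[.5605,-.118,z]),'r',s['intrinsics'][0,0]*.022/ (T[:3,2]@(np.array([.5605,-.118,z])-T[:3,3])))
im=s['image'];cv2.imwrite('pics/c3.png',im[180:420,140:420,::-1].repeat(2,0).repeat(2,1))
u,v=np.array([202,213])*1.4;print(ray(s,u,v,z))
t=dict(np.load('pics/t2.npz'));print('top exp',proj(t,[.5605,-.118,z]))
```

```text
[[ 9.81330298e-01 -1.85396930e-01 -5.11744553e-02  5.73848130e-01]
 [-1.92330044e-01 -9.45993771e-01 -2.60969232e-01 -5.30330116e-02]
 [-2.78214742e-05  2.65939400e-01 -9.63989748e-01  3.21661622e-01]
 [ 0.00000000e+00  0.00000000e+00  0.00000000e+00  1.00000000e+00]]
exp cap top centre [280.51786292 300.05397561] r 57.38358228491064
[ 0.56150971 -0.11739504  0.201     ]
top exp [323.60006436 200.88291045]
```

View pics/c3.png

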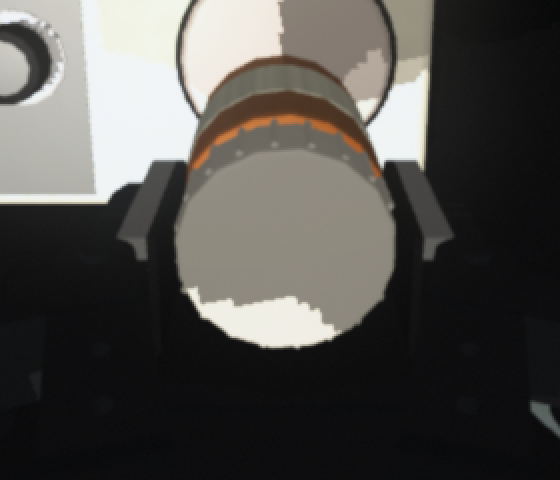

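The cap centre is at full-image (282,305) against the expected (280,300). That is about 2 mm off, so the jar is centred in the grip. Setting it down gently and then checking.

Run:
```python
from h import *
t=PR+.001*ya-.0005*xa
manip.movel([t[0],t[1],.084],R1,max_speed=.08)
h=manip.movel([t[0],t[1],.0765],R1,max_speed=.01,stop_force=2.5)
o=manip.get_obs();print(h,o['tool_pos'],o['contact_force'],o['time_s'])
manip.set_gripper(.07)
o=manip.get_obs()['tool_pos']
manip.movel([o[0],o[1],.18],R1,max_speed=.15)
k=KEY['r'];manip.set_gripper(0)
manip.move_to([k[0],k[1],.16],R1)
s=snap('top','t3');snap('scene','s3');w=snap('wrist','w3')
print(manip.get_obs()['time_s'],proj(s,PR+[0,0,.07]))
im=s['image'];a=cv2.resize(im[155:265,205:355,::-1],(600,440),interpolation=2)
b=cv2.imread('pics/s3.png')[180:300,190:380]
cv2.imwrite('pics/c4.png',np.vstack([np.hstack([a,np.zeros((440,200,3),np.uint8)]),np.hstack([cv2.resize(b,(253,160)),cv2.resize(cv2.imread('pics/w3.png'),(213,160)),np.zeros((160,334,3),np.uint8)])]))
```

```text
True [ 0.56056457 -0.1159708   0.0790196 ] [0.1412804  0.50085307 5.84710004] 11.1417
13.675 [320.14809452 202.79435571]
```

View pics/c4.png

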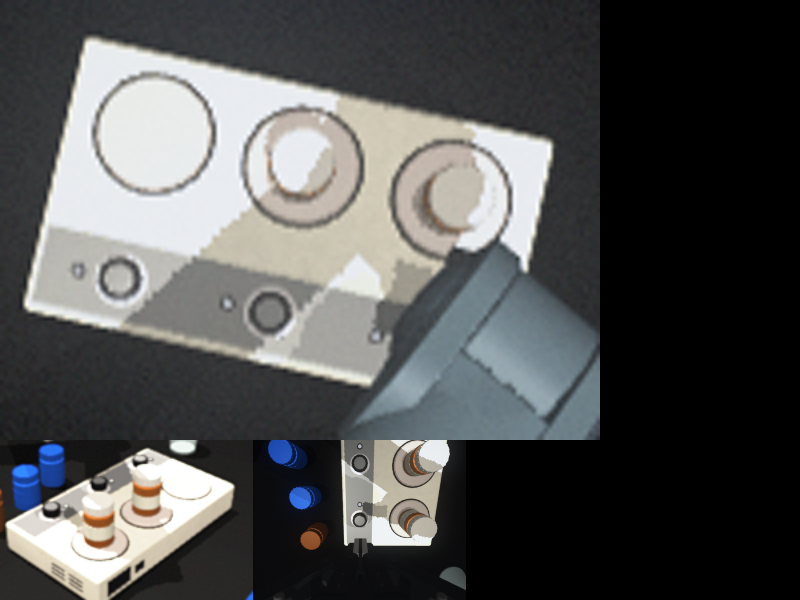

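The picture shows jar B upright on the right plate, cap at about crop (455,197), with jar A untouched on the middle plate. I'll check the centring in the wrist view.

Run:
```python
from h import *
s=dict(np.load('pics/w3.npz'))
c=proj(s,PR);u,v=c.astype(int);print(c,proj(s,PR+[0,0,.07]))
im=s['image'][:,:,::-1].copy()
x0,y0=max(u-70,0),max(v-70,0)
cr=cv2.resize(im[y0:y0+140,x0:x0+140],None,fx=4,fy=4,interpolation=2);S=lambda p:tuple(int(q) for q in ((np.array(p)-[x0,y0])*4))
for r,z,col in((.041,.06,(0,255,0)),(.023,.06,(255,0,255)),(.022,.13,(255,255,0))):
    pts=[S(proj(s,[PR[0]+r*np.cos(a),PR[1]+r*np.sin(a),z])) for a in np.linspace(0,6.28,60)]
    cv2.polylines(cr,[np.array(pts)],True,col,1)
cv2.imwrite('pics/c5.png',cr);print(x0,y0,proj(s,KEY['m']),proj(s,KEY['r']))
```

```text
[411.0691694 206.8989044] [452.17807528 234.23301698]
341 136 [278.90265624  58.51975329] [278.96058843 210.09835609]
```

View pics/c5.png

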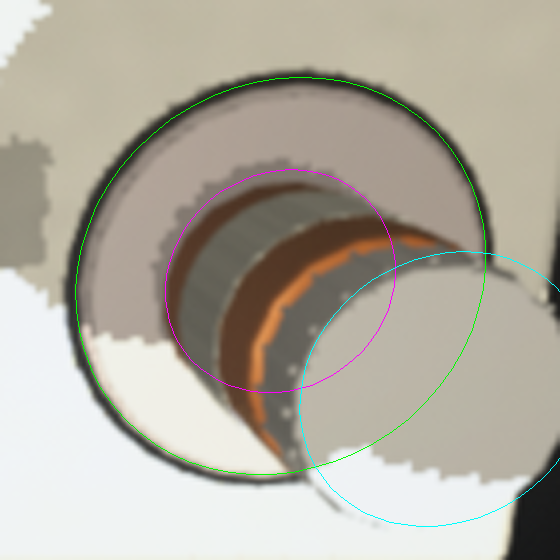

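The drawn circles match the plate ring, and the jar's foot and cap are within about 2–3 mm of centre, so the placing is good. Next I'll probe the keys with a light press that stays above the click depth.

```bash
cat >> h.py <<'E'
def probe(n):
    k=KEY[n];manip.movel([k[0],k[1],.080],R1,max_speed=.12)
    manip.movel([k[0],k[1],.074],R1,max_speed=.03)
    f0=manip.get_obs()['contact_force'][2]
    h=manip.movel([k[0],k[1],.0625],R1,max_speed=.008,stop_force=3.5)
    o=manip.get_obs();d=71-1e3*o['tool_pos'][2]
    print(n,'hit',h,'depth mm',round(d,2),'F',round(o['contact_force'][2]-f0,2),'t',o['time_s'])
    manip.movel([k[0],k[1],.080],R1,max_speed=.06)
    return d
def click(n):
    k=KEY[n];manip.movel([k[0],k[1],.073],R1,max_speed=.05);f0=manip.get_obs()['contact_force'][2]
    h=manip.movel([k[0],k[1],.0575],R1,max_speed=.012,stop_force=15)
    o=manip.get_obs();print('click',n,h,71-1e3*o['tool_pos'][2],'F',o['contact_force'][2]-f0,o['time_s'])
    manip.movel([k[0],k[1],.080],R1,max_speed=.06)
E
python3 - <<'E'
from h import *
print(manip.get_obs()['width']);probe('r')
E
```

```text
0.00031743123194248395
r hit False depth mm 8.49 F -0.92 t 16.4333
```

Run:
```python
from h import *
k=KEY['r']
for z in (.080,.073,.0685,.066,.0635,.0625,.0618):
    h=manip.movel([k[0],k[1],z],R1,max_speed=.04,stop_force=6); manip.dwell(.15)
    o=manip.get_obs();print(z,h,o['tool_pos'],o['contact_force'].round(2))
manip.movel([k[0],k[1],.080],R1,max_speed=.06);print(manip.get_obs()['time_s'])
```

```text
0.08 False [ 0.45661668 -0.09675578  0.07984243] [-0.28 -0.13 -0.22]
0.073 False [ 0.45677204 -0.09684669  0.07299243] [-0.67  0.32  1.14]
0.0685 False [ 0.45679182 -0.09680136  0.06851348] [-0.17  0.27 -0.83]
0.066 False [ 0.45677035 -0.0967763   0.06600311] [-0.    0.45 -0.72]
0.0635 False [ 0.45676851 -0.0967706   0.0634929 ] [-0.29 -0.01 -0.01]
0.0625 False [ 0.45677408 -0.09674594  0.06248124] [ 0.42 -0.34  0.02]
0.0618 False [ 0.4567494  -0.09673542  0.06178138] [-0.07  0.   -0.09]
20.2167
```

No force is felt at all, so I'll look with the tip down at the key.

Run:
```python
from h import *
k=KEY['r']
manip.movel([k[0],k[1],.064],R1,max_speed=.06,stop_force=6)
w=snap('wrist','w6');s=snap('scene','s6');o=manip.get_obs();print(o['tool_pos'],o['contact_force'],o['width'],o['time_s'])
for q in (w,s): print(proj(q,k),proj(q,o['tool_pos']))
u,v=proj(s,k).astype(int);
a=cv2.resize(cv2.imread('pics/s6.png')[v-35:v+35,u-40:u+40],(480,420),interpolation=2)
b=cv2.resize(cv2.imread('pics/w6.png')[100:380,180:380],(300,420))
cv2.imwrite('pics/c6.png',np.hstack([a,b]))
```

```text
[ 0.45674677 -0.09696025  0.06399104] [ 0.75321087 -0.11231545  0.89185433] 0.0003709776080538591 20.7333
[281.98770203 256.91651681] [282.0405782  252.23522076]
[228.32550176 229.2022067 ] [228.40578577 232.02209185]
```

View pics/c6.png

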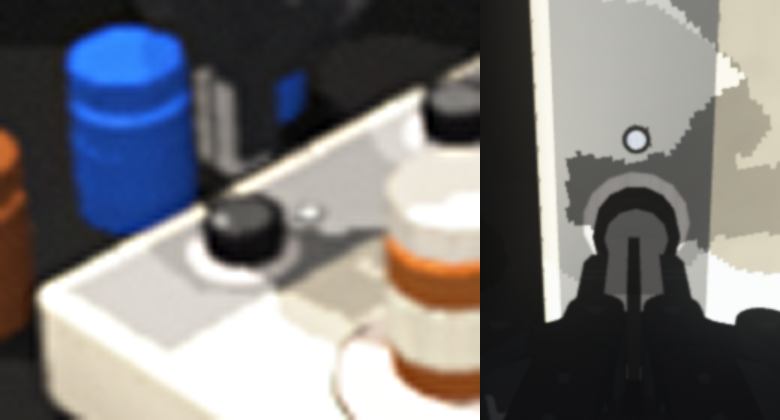

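The scene half shows the shut finger tips still above the undepressed cap: tips at about crop (225,165), cap at (245,210). So the tips really end higher than the nominal TCP. I'll probe deeper by feel.

Run:
```python
from h import *
k=KEY['r'];f0=manip.get_obs()['contact_force'][2]
h=manip.movel([k[0],k[1],.044],R1,max_speed=.01,stop_force=3.5)
o=manip.get_obs();print(h,o['tool_pos'],o['contact_force']-[0,0,f0],o['time_s'])
```

```text
False [ 0.45678378 -0.0967742   0.04402697] [ 0.31652205  0.08715607 -1.05113813] 22.8833
```

Run:
```python
from h import *
k=KEY['r'];s=snap('scene','s7');w=snap('wrist','w7');o=manip.get_obs();print(o['width'],o['joint_positions'],proj(s,o['tool_pos']),proj(s,k))
u,v=proj(s,k).astype(int);
a=cv2.resize(cv2.imread('pics/s7.png')[v-60:v+30,u-50:u+50],(480,432),interpolation=2)
b=cv2.resize(cv2.imread('pics/w7.png')[100:388,180:380],(300,432))
cv2.imwrite('pics/c7.png',np.hstack([a,b]))
```

```text
9.13207463248217e-05 [-50.6432312   33.08540032  69.27818497 125.35938476 -41.77908619
  50.02443087  33.84989196] [228.91869693 239.76896026] [228.32550176 229.2022067 ]
```

View pics/c7.png

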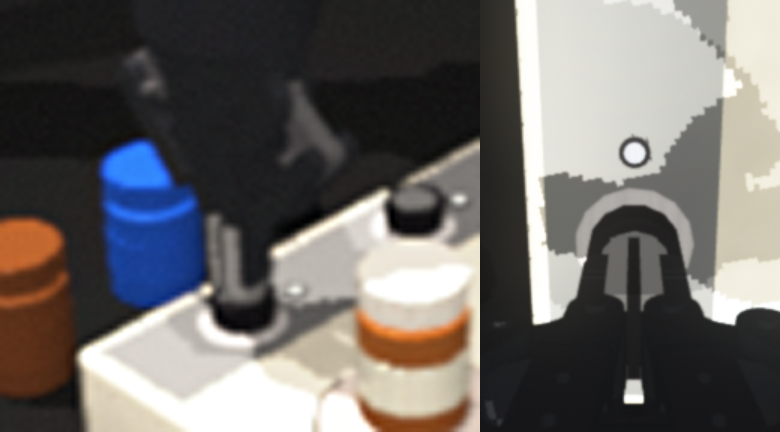

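The shut finger tips are now just at the top of the right key (left half (235,290)), laterally centred on it. The real tips sit about 27 mm above the reported TCP. Probing from here.

Run:
```python
from h import *
k=KEY['r'];manip.dwell(.1);f0=manip.get_obs()['contact_force'][2]
h=manip.movel([k[0],k[1],.030],R1,max_speed=.008,stop_force=3.5)
o=manip.get_obs();print(h,o['tool_pos'],o['contact_force']-[0,0,f0],o['time_s'])
```

```text
True [ 0.45680228 -0.09671437  0.03982191] [0.12311598 0.14976204 6.72745716] 23.875
```

```bash
cat >> h.py <<'E'
def probe(n,zs=.046,zmin=.030):
    k=KEY[n];manip.movel([k[0],k[1],.056],R1,max_speed=.12)
    manip.movel([k[0],k[1],zs],R1,max_speed=.03);manip.dwell(.1)
    f0=manip.get_obs()['contact_force'][2]
    h=manip.movel([k[0],k[1],zmin],R1,max_speed=.01,stop_force=3.5)
    o=manip.get_obs();print(n,h,'z',o['tool_pos'][2]*1e3,'F',o['contact_force'][2]-f0,'t',o['time_s'])
    manip.movel([k[0],k[1],.056],R1,max_speed=.08)
E
python3 - <<'E'
from h import *
k=KEY['r'];manip.movel([k[0],k[1],.056],R1,max_speed=.08)
probe('m');probe('l')
E
```

```text
m True z 34.419283570135484 F 6.34926560912214 t 26.9667
l True z 34.46529021509794 F 3.9799224117838055 t 30.125
```

The right key met its plunger at 39.8 mm and the middle and left keys at 34.4 mm. The 5.4 mm difference means r is OFF while m and l are ON. So I'll click l (to OFF) and r (to ON), then re-check both.

```bash
cat >> h.py <<'E'
def click(n):
    k=KEY[n];manip.movel([k[0],k[1],.056],R1,max_speed=.12);manip.movel([k[0],k[1],.043],R1,max_speed=.04);manip.dwell(.1)
    f0=manip.get_obs()['contact_force'][2]
    h=manip.movel([k[0],k[1],.0275],R1,max_speed=.012,stop_force=15)
    o=manip.get_obs();print('click',n,h,o['tool_pos'][2]*1e3,'F',o['contact_force'][2]-f0,o['time_s'])
    manip.movel([k[0],k[1],.050],R1,max_speed=.06)
E
python3 - <<'E'
from h import *
click('l');probe('l',.043)
click('r');probe('r',.043)
E
```

```text
click l True 31.23889059952485 F 6.14219265938769 32.3833
l True z 39.790571971812724 F 4.260411784865677 t 34.375
click r True 31.607627746677643 F 9.522217786641518 38.2417
r True z 34.42645237311778 F 5.391696564015563 t 40.5083
```

Left now feels OFF and right ON; middle stays ON. Retreating, doing a quick image check that nothing moved, and handing in.

Run:
```python
from h import *
k=KEY['r'];manip.movel([k[0],k[1],.16],R1,max_speed=.15);manip.dwell(.3)
s=viewer.snapshot('scene');b=dict(np.load('pics/s3.npz'))['image']
d=(np.abs(s['image'].astype(int)-b).max(2)>60);d[:, :]=d
n,l,st,_=cv2.connectedComponentsWithStats(d.astype(np.uint8));print(st[1:][st[1:,4]>25],manip.get_obs()['time_s'])
if not (st[1:,4]>150).any(): print(order.job_done())
```

```text
[[135   0  11  26  87]
 [281 195   9  15  32]] 42.125
the job is handed in; nothing more can be done
None
```

The job is handed in at 42 s: the second jar stands on the right plate, about 2–3 mm off centre. By feel, the middle and right switches (with jars) are on and the left (empty) is off. The reported TCP was about 29 mm below the real finger tips, so I gripped the jar by its cap and my first key presses missed, but the last picture showed nothing out of place.

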